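Put the washed forceps jar to drain on the drying rack

ROBOT

A 7-joint arm with a two-finger parallel gripper is mounted at the origin on a cart in front of the work surface, level with it; the furniture and walls round the work are solid. World frame = base frame: x ahead of the robot, y to its left, z up, the work surface at z = 0. Lengths are in m, angles in rad, forces in N, time in s.
With the tool pointing down it reaches from about 0.35 to 0.9 m from the base axis. Payload 8.1 kg.
Tool frame: the origin (TCP) lies midway between the tips of the shut fingers; the grasp point (between the pads) lies 19 mm behind it; z points along the fingers, y is the line along which they close (so a half turn about z gives the same grasp; the last joint's range is limited). The gripper opens to 85 mm and grips with 20 to 120 N. Pads are 22 mm wide; open, the fingers measure 114 mm over their backs; the gripper's body (76 mm by 85 mm) begins 54 mm behind the grasp point. The pads swing forward as they close: fully open they stand 13 mm farther back than shut.
Start: joints at [1.087, 0.434, 0.025, 1.573, -0.012, 1.134, -0.075], TCP at [0.232, -0.58, 0.231] pointing down, gripper open.
Joint ranges: [-2.62, 2.62], [-0.44, 2.09], [-1.27, 1.32], [0.08, 2.57], [-1.32, 4.46], [0.12, 2], [-2.74, 2.74]. Speed limits (rad/s): [2.22, 2.22, 3.01, 3.01, 3.14, 3.14, 3.14].

INTERFACE

Orientations are given as a rotation vector (axis times angle).
In Python, from rig import robot gives the robot as it stands.
- The arm moves only by the shell command python3 -m pendant 'ROWS' [OPENING] [FORCE]. ROWS is JSON, one flat list of numbers, 4 for each row, row after row: the shift along the tool's x, y, z in mm, then the turn about the tool's z in rad. In form: [x, y, z, roll, x, y, z, roll, ...]. A call has exactly 5 rows; each row is the pose to reach, as a shift and turn from the pose commanded when the call began, along the tool's axes at that moment; what a row does not reach only later rows make up. A row lasts 1/10 s, in which the tool goes at most 50 mm and 8.59 degrees, less where a joint would pass 70% of its speed; a pose out of reach is approached as far as the arm can. A call with a gripper value outside its range is refused whole. OPENING is the closure, from 0 (fully open) to 1 (shut), set as the call begins (- or left out, the last holds). The fingers move at their own pace and stop on an object; FORCE is the grip in N (left out, the last holds). Time passes only in rows, so rows that repeat a pose let the fingers close, or fill a call up. It gives the time, the measured TCP pose, the force, the opening and the grip force at its end, in the units of the state.
- robot.read_state(): the state, without advancing time (a new reading comes with each control period).
- robot.read_camera(name): name is "scene" or "side" or "wrist"; returns a dict with "color" (420x560x3 uint8, red, green, blue), "vfov" (degrees; the focal length in pixels is half the picture's height over the tangent of half this angle, whatever the lens; pixels are square), "cx", "cy" (the principal point, pixels), "R" (3x3) and "t" (3): a world point X has camera coordinates R X + t. Camera axes: x right, y down, z forward; pixel columns grow to the right and rows downward; lengths in m; the calibration is good to about 2 mm. A picture is of the moment at which its call begins. There is no depth.
- robot.job_done(): hands the job in; it is judged then, once.
Trained networks look in the newest picture that a camera, given by its name, has taken for a name from the list of things; names that differ only in an ending like _2 or _b are one class to them, and where a whole thing is asked for, a point or a joint stands for the part that bears it (a point fixed in the world has none). Each returns a list of dicts, best first, with "conf" (0 to 1); they miss things now and then, are a little off and sometimes report something else, mostly with a low value. They report only what shows in the picture. A call takes as long as a camera call. They do not tell look-alikes from the thing itself.
- robot.masks_of(target, camera): "mask" (420x560 bool, what is visible of it) and "location" ([column, row] in pixels, amid what is visible of it).
- robot.pinpoint(target, camera): "location" ([column, row] in pixels: a listed point, or the origin of a listed thing).
The state is a dict: "time": time; "joint_positions": joint angles; "qvel": joint speeds; "joint_torque": joint torques, N m; "position": TCP position; "orientation": TCP orientation; "force": force on the tool from outside, world axes, zero at the start; "moment": the same for the moment, N m; "finger_gap": finger opening in m; "grip_force": force on a finger pad.
Only numpy, scipy, OpenCV 4.12 (cv2) and the standard library are available. Lean on these libraries where they do the work, as an engineer would, in place of code of your own. Each camera call takes 0.05 s, during which the arm holds its last target. There are 200 camera calls.

TASK

The washed steel forceps jar has been left tipped mouth-down in the clear tub. First push the drip tray of the drying rack fully home, so that nothing drips on the trolley; then take the jar, turn it upside down over the free peg and lower it gently until its rim rests flat on the seat at the foot of the peg, and only then let go. Leave the beaker that is already draining on the other peg, and the things standing around, where they are.

Things in the scene. Friction and masses are not known exactly. Their poses are not given: they have to be found in the camera images.
- jar: tall plain steel jar, straight round tube 180 long, outside dia. 52, inside 47, rolled rim dia. 55 x 6 at the open mouth, 0.15 to 0.27 kg. Origin: centre of the outside of its closed base (4 thick); own +z runs from base to mouth. At first it slants about 27 deg from level: mouth low inside the tub, base jutting about 30 over the tub's rim, base centre 110 up. Grip it across the diameter near the base
- jar_mouth (a point): centre of the open mouth of the jar, in the plane of its rim, 180 from the base along the jar's +z
- tub: clear plastic tub, fixed to the trolley, 172 long (its y axis), 117 wide (x), 72 high, thin walls. Origin: centre of its underside. The jar's base points to its -y end
- rack: white plastic drying rack, fixed, 140 deep (x), 240 wide (y), slotted deck at height 48, side cheeks to 54. Origin: centre of its footprint, on the trolley; the front, where the drip tray comes out, faces its -x. Two pegs stand on the deck at y = +60 and -60; which one is free varies
- drip_tray (a joint): how far the grey drip tray is pulled out of the rack's front, in m: 0 = fully home against its stop, 0.10 = most; slides along the rack's x axis with about 1.5 N of friction and stays where it is left; starts 0.04 to 0.075 out
- tray_lip (a point): middle of the front edge of the drip tray's pull lip, 29 above the trolley. The lip is 100 wide (rack's y); its upright front edge spans heights 22 to 36 and is 91 in front of the rack's middle when the tray is home. Push it along the rack's +x
- peg_free: the free grey plastic peg, fixed upright on the rack's deck: round flange, dia. 60, 4 thick, then a tapered post, dia. 37 at the flange to 26 near the domed tip, tip 112 above the origin. Origin: centre of the flange's underside, on the deck (48 above the trolley)
- peg_free_seat (a point): centre of the seat, the top of the flange of the free peg (52 above the trolley, 108 below the tip of the peg), on the peg's axis; the jar's rim rests here
- peg_used: the same kind of peg, 120 beside the free one, with the beaker over it. Origin: centre of its flange's underside
- beaker: white plastic beaker, 62 in diameter and 125 high, already upside down on the other peg, loose. Origin: centre of the outside of its closed base, which is on top, 177 above the trolley
- tape: white roll of tape lying flat, 64 in diameter, 26 high, loose. Origin: centre of its underside
- lotion: small white bottle with white cap, 38 in diameter, 102 high, loose. Origin: centre of its underside
- specimen_cup2: white specimen cup with lid, 62 in diameter, 64 high, loose. Origin: centre of its underside
- glucose_meter: dark blue glucose meter, 80 x 55 x 19, loose. Origin: centre of its underside
There are look-alikes about, which are no part of the job. What is shaped like the beaker but yellow is not meant.

How it is judged:
On the way, in this order (a step that is already met when the one before it is completed fails the run):
1. the drip tray is pushed fully home (within 5 mm of its stop) (value of joint drip_tray below 0.005 m), for 0.2 s.
2. the jar, upside down over the free peg, has been lowered until its rim is within 8 mm of the seat while the fingers still hold it (contact force between the fingers and jar above 0.5 N and angle between jar's own z axis and vertical above 2.9416 rad and z of jar_mouth in the frame of peg_free_seat below 0.008 m and horizontal distance between jar_mouth and peg_free_seat below 0.012 m), for 0.1 s.
At the end, for the whole second after the job is handed in: the drip tray is home (within 5 mm); the jar stands upside down on the free peg, upright within 0.05 rad, its rim flat on the seat (within 3 mm of its height, centre within 9 mm of the peg's axis), let go and at rest; the beaker is still on the other peg, upright and within 12 mm of that peg's axis (value of joint drip_tray below 0.005 m and angle between each of jar, beaker's own z axis and vertical above 3.0916 rad and horizontal distance between jar_mouth and peg_free_seat below 0.009 m and z of jar_mouth in the frame of peg_free_seat between -0.003 and 0.003 m and linear speed of jar below 0.02 m/s and contact force between jar and the fingers below 0.1 N and horizontal distance between beaker and peg_used below 0.012 m); the robot touches nothing.
It fails at once if the beaker on the other peg is shifted by more than 15 mm (distance of beaker from where it was at the start of the episode above 0.015 m).
It fails at once if the tape roll, the lotion bottle, the specimen cup or the glucose meter is moved by more than 25 mm (distance of any of tape, lotion, specimen_cup2, glucose_meter from where it was at the start of the episode above 0.025 m).
It fails at once if the jar is forced against the free peg or its seat with more than 45 N (contact force between jar and peg_free above 45 N).
It also fails if it takes over 58 s, if anything falls off the work surface, if the arm or the gripper's body presses on something with over 40 N, if the wrist force passes 120 N, or if a joint passes its speed limit or range.

## Working session

There is one attempt and no reset: what is moved stays moved. The work goes in short steps, Python scripts to look and compute and a shell command to move; the robot and the scene stay as the last step left them, time stands still between calls to the robot, and variables do not carry over. Pictures are saved under pics/ and viewed, at most 10 in all, crops included, and the job is handed in when it is done.

```bash
mkdir -p pics; ls
cat > h.py <<'E'
import numpy as np,cv2
from rig import robot
from scipy.spatial.transform import Rotation as Rn
def ray(c,px):
    f=210/np.tan(np.radians(c["vfov"])/2); R=np.array(c["R"]);t=np.array(c["t"])
    d=R.T@np.array([(px[0]-c["cx"])/f,(px[1]-c["cy"])/f,1]); return -R.T@t,d/np.linalg.norm(d)
def atz(c,px,z):
    o,d=ray(c,px); return o+d*(z-o[2])/d[2]
def proj(c,X):
    f=210/np.tan(np.radians(c["vfov"])/2); p=np.array(c["R"])@np.array(X)+np.array(c["t"]); return np.array([c["cx"]+f*p[0]/p[2],c["cy"]+f*p[1]/p[2]])
def tri(rs):
    A=sum(np.eye(3)-np.outer(d,d) for o,d in rs);b=sum((np.eye(3)-np.outer(d,d))@o for o,d in rs)
    X=np.linalg.solve(A,b); return X,[np.linalg.norm(np.cross(X-o,d)) for o,d in rs]
def save(c,n): cv2.imwrite("pics/"+n+".png",c["color"][:,:,::-1])
E
python3 - <<'E'
from h import *
np.set_printoptions(precision=3,suppress=True)
cs={}
for n in["scene","side"]:
    cs[n]=robot.read_camera(n)
cv2.imwrite("pics/a_scene.png",cs["scene"]["color"][:,:,::-1]);cv2.imwrite("pics/a_side.png",cs["side"]["color"][:,:,::-1])
for n in cs:
    print(n,"cam at",ray(cs[n],(280,210)))
for k in["jar","jar_mouth","tub","rack","tray_lip","peg_free","peg_free_seat","peg_used","beaker","tape","lotion","specimen_cup2","glucose_meter"]:
    for n in cs:
        print(k,n,[(np.round(r["location"],1).tolist(),round(r["conf"],2)) for r in robot.pinpoint(k,n)][:3])
print(robot.read_state())
E
```

```text
pics
scene cam at (array([-0.084,  0.548,  0.849]), array([ 0.567, -0.517, -0.642]))
side cam at (array([0.421, 0.964, 0.913]), array([ 0.078, -0.782, -0.619]))
jar scene [([260.2, 253.8], 0.66)]
jar side [([292.8, 250.9], 0.64)]
jar_mouth scene [([201.5, 290.5], 0.57)]
jar_mouth side [([267.7, 313.1], 0.77)]
tub scene [([229.0, 291.6], 0.8)]
tub side [([283.4, 301.0], 0.61)]
rack scene [([309.2, 209.2], 0.96)]
rack side [([254.3, 207.6], 0.86)]
tray_lip scene [([346.2, 224.3], 0.97)]
tray_lip side [([304.7, 201.8], 0.85)]
peg_free scene [([319.0, 188.1], 0.7)]
peg_free side [([267.4, 314.2], 0.71), ([270.5, 361.4], 0.49), ([252.9, 179.9], 0.42)]
peg_free_seat scene [([319.9, 187.4], 0.63)]
peg_free_seat side [([256.3, 179.5], 0.65), ([282.0, 300.0], 0.37)]
peg_used scene []
peg_used side []
beaker scene [([295.9, 174.7], 0.84), ([390.6, 181.5], 0.67), ([327.9, 227.3], 0.65)]
beaker side [([252.3, 172.6], 0.87), ([315.8, 148.9], 0.78), ([315.4, 200.7], 0.78)]
tape scene [([286.1, 272.3], 0.83)]
tape side [([306.2, 259.3], 0.78), ([277.4, 167.5], 0.66), ([254.2, 171.9], 0.48)]
lotion scene []
lotion side [([277.1, 168.9], 0.61)]
specimen_cup2 scene [([335.9, 180.6], 0.74)]
specimen_cup2 side [([253.3, 170.9], 0.69)]
glucose_meter scene [([171.2, 323.7], 0.93)]
glucose_meter side [([268.7, 362.2], 0.88)]
{'time': 1.4, 'joint_positions': array([ 1.087,  0.434,  0.025,  1.573, -0.012,  1.134, -0.075]), 'qvel': array([-0.001, -0.001,  0.001, -0.001, -0.002,  0.001, -0.   ]), 'joint_torque': array([  0.   , -67.027,   1.024, -31.656,   0.015,   0.002,   0.   ]), 'position': array([ 0.232, -0.58 ,  0.231]), 'orientation': array([3.085, 0.594, 0.   ]), 'force': array([-0.323,  0.454, -0.586]), 'moment': array([0.031, 0.027, 0.03 ]), 'grip_force': 0.0, 'finger_gap': 0.0855483026525515}
```

```bash
python3 -c "
import cv2
for n in('scene','side'):
    a=cv2.imread(f'pics/a_{n}.png'); a=a[130:400,140:500]; cv2.imwrite(f'pics/b_{n}.png',cv2.resize(a,(800,600),interpolation=cv2.INTER_CUBIC))"
```

```text
(no output)
```

View pics/b_scene.png

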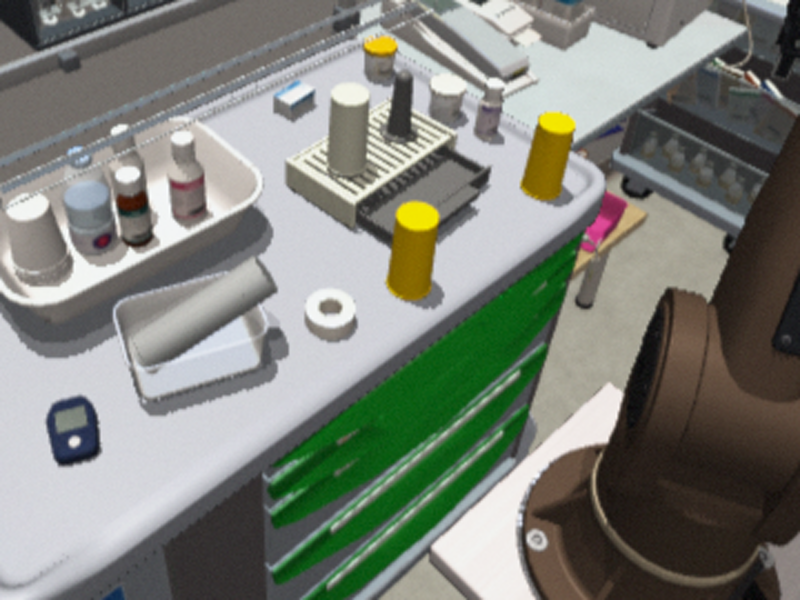

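View pics/b_side.png

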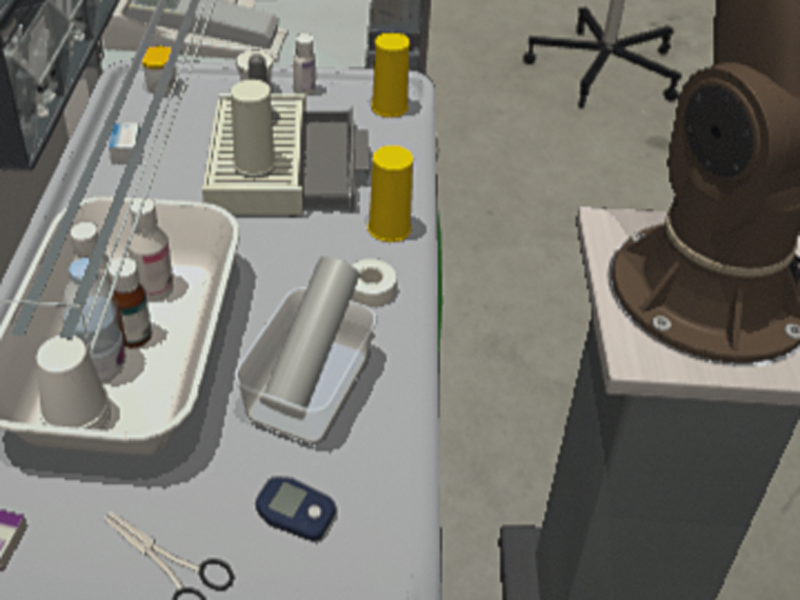

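The free peg is the far one, at scene pixel (320,187). The white beaker is on the near peg at about (296,175). The tray sticks out towards the robot, and one yellow beaker stands near its lip. The jar slants in the tub with its base at scene pixel (260,254).

Run:
```python
from h import *
np.set_printoptions(precision=4,suppress=True)
a=robot.read_camera("scene");b=robot.read_camera("side")
P={"jar":((260.2,253.8),(292.8,250.9),.110),"mouth":((201.5,290.5),(267.7,313.1),.03),"tub":((229,291.6),(283.4,301),0),"rack":((309.2,209.2),(254.3,207.6),0),"lip":((346.2,224.3),(304.7,201.8),.029),
"seat":((319.9,187.4),(256.3,179.5),.052),"beaker":((295.9,174.7),(252.3,172.6),.177),"tape":((286.1,272.3),(306.2,259.3),0),"yellow":((327.9,227.3),(315.4,200.7),.125),"yellow2":((390.6,181.5),(315.8,148.9),.125),"cup":((335.9,180.6),None,0),"lotion":((140+489/2.222,130+133/2.222),(277.1,168.9),0)}
for k,(p,q,z) in P.items():
    print(k,"scene@z",atz(a,p,z)[:2],end=" ")
    if q: print("side@z",atz(b,q,z)[:2],"tri",*tri([ray(a,p),ray(b,q)]))
    else: print()
# rack mask front corners help
for cn in("scene","side"):
    m=robot.masks_of("jar",cn)
    for r in m[:1]:
        ys,xs=np.where(r["mask"]); print(cn,"jar mask",r["conf"],cv2.minAreaRect(np.c_[xs,ys].astype(np.float32)))
```

```text
jar scene@z [0.467  0.1118] side@z [0.4725 0.1187] tri [0.4736 0.1068 0.1   ] [np.float64(0.0009569637760369029), np.float64(0.00095696377603679)]
mouth scene@z [0.5233 0.2668] side@z [0.5243 0.2618] tri [0.523  0.2661 0.0327] [np.float64(0.00186540918525409), np.float64(0.0018654091852541117)]
tub scene@z [0.494  0.2013] side@z [0.4912 0.195 ] tri [0.4899 0.2033 0.0079] [np.float64(0.0014090932624375358), np.float64(0.0014090932624373348)]
rack scene@z [ 0.6039 -0.215 ] side@z [ 0.6219 -0.1956] tri [ 0.631  -0.2448 -0.0361] [np.float64(0.0022063934781038014), np.float64(0.0022063934781041353)]
lip scene@z [ 0.4511 -0.2265] side@z [ 0.4548 -0.2023] tri [ 0.4578 -0.2358  0.0109] [np.float64(0.00614991404010999), np.float64(0.006149914040109898)]
seat scene@z [ 0.6221 -0.2801] side@z [ 0.6249 -0.2854] tri [ 0.6241 -0.2826  0.0519] [np.float64(0.001795999698161339), np.float64(0.0017959996981616114)]
beaker scene@z [ 0.6036 -0.1406] side@z [ 0.6121 -0.1393] tri [ 0.6139 -0.151   0.1681] [np.float64(0.000979052955451709), np.float64(0.0009790529554516618)]
tape scene@z [0.4444 0.0359] si
[... 165 characters left out ...]
01 -0.0833] tri [ 0.42   -0.0962  0.1151] [np.float64(0.00026036614085138854), np.float64(0.00026036614085151973)]
yellow2 scene@z [ 0.4331 -0.403 ] side@z [ 0.4273 -0.3806] tri [ 0.429  -0.3954  0.1233] [np.float64(0.006209845024566485), np.float64(0.006209845024566527)]
cup scene@z [ 0.6595 -0.4119] 
lotion scene@z [ 0.5628 -0.4369] side@z [ 0.5687 -0.4367] tri [ 0.5696 -0.4472 -0.0078] [np.float64(0.0008549085527231914), np.float64(0.000854908552723278)]
scene jar mask 0.87 ((230.5340576171875, 271.3668212890625), (20.901123046875, 72.69551086425781), 57.050785064697266)
side jar mask 0.85 ((280.46551513671875, 278.086181640625), (20.98357391357422, 68.52157592773438), 21.801406860351562)
```

```bash
python3 -m pendant '[36,-34.5,0,0.076,72,-69,0,0.152,108,-103.5,0,0.228,144,-138,0,0.304,180,-172,0,0.38]' 1 60; python3 -m pendant '[15,-35,0,0,35,-80,0,0,55,-120,0,0,65,-139,0,0,65,-139,0,0]'
python3 - <<'E'
from h import *
np.set_printoptions(precision=4,suppress=True)
s=robot.read_state();print(s["time"],s["position"],s["orientation"],s["joint_positions"],s["finger_gap"])
c=robot.read_camera("wrist");save(c,"w1");print(robot.pinpoint("tray_lip","wrist"),robot.pinpoint("peg_free_seat","wrist"),robot.pinpoint("rack","wrist"))
for r in robot.pinpoint("tray_lip","wrist")[:1]: print(atz(c,r["location"],.029))
for r in robot.pinpoint("peg_free_seat","wrist")[:1]: print(atz(c,r["location"],.052))
E
```

```text
time: 2.1
position: [0.336, -0.3518, 0.2315]
orientation: [3.141, -0.004, 0.001]
force: [2.4, 0.3, 0.0]
finger_gap: 0.0118
grip_force: 0.0
time: 2.6
position: [0.4021, -0.2113, 0.2316]
orientation: [-3.141, -0.011, -0.002]
force: [-0.1, -0.6, 0.3]
finger_gap: 0.0003
grip_force: 0.0
2.6 [ 0.4021 -0.2113  0.2316] [-3.1409 -0.0105 -0.0019] [ 0.4738  0.164  -0.1223  1.9605  0.0222  1.0175 -1.2226] 0.00029629493831919036
[{'location': [297.0, 129.5], 'conf': 0.83}] [] []
[ 0.4541 -0.2249  0.029 ]
```

View pics/w1.png

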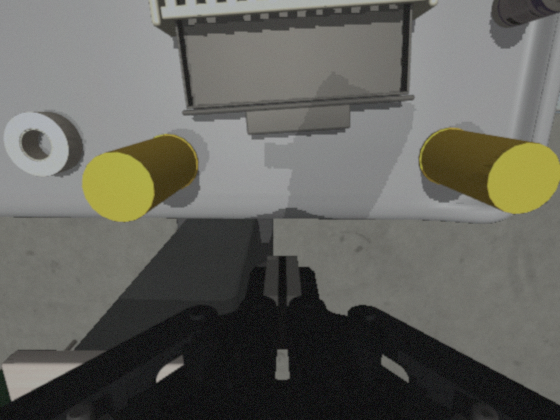

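The picture shows the lip's front edge from (247,134) to (350,127), so the rack is yawed about +3.5°. The way in front of it is clear between the two yellow beakers.

```bash
python3 -m pendant '[8,13,45,0,8,13,95,0,8,13,145,0,8,13,190,0,8,13,203,0]'; python3 -m pendant '[12,-1,0,0,24,-1.5,0,0,36,-2,0,0,48,-3,0,0,60,-3.5,0,0]'; python3 -m pendant '[8,-0.5,0,0,16,-1,0,0,24,-1.5,0,0,32,-2,0,0,38,-2.5,0,0]'
```

```text
time: 3.4
position: [0.4054, -0.2275, 0.0244]
orientation: [-3.139, 0.001, 0.009]
force: [-1.1, 0.2, -0.0]
finger_gap: -0.0001
grip_force: 0.0
time: 3.9
position: [0.4699, -0.2244, 0.0293]
orientation: [3.141, 0.001, 0.002]
force: [-2.2, -0.3, 1.0]
finger_gap: 0.0
grip_force: 1.1
time: 4.4
position: [0.5071, -0.2214, 0.0283]
orientation: [-3.142, -0.001, -0.0]
force: [-2.1, -0.0, 1.0]
finger_gap: -0.0001
grip_force: 0.9
```

```bash
python3 -m pendant '[4,0,0,0,8,-0.5,0,0,12,-0.5,0,0,15,-1,0,0,18,-1,0,0]'; python3 -m pendant '[2,0,0,0,4,0,0,0,4,0,0,0,4,0,0,0,4,0,0,0]'
```

```text
time: 4.9
position: [0.5173, -0.2207, 0.0273]
orientation: [-3.14, 0.002, 0.02]
force: [-27.0, 0.6, 22.9]
finger_gap: 0.0002
grip_force: 14.0
time: 5.4
position: [0.5173, -0.2207, 0.0266]
orientation: [-3.139, 0.003, 0.03]
force: [-30.3, 1.3, 20.6]
finger_gap: 0.0001
grip_force: 15.6
```

```bash
python3 -m pendant '[-20,0,0,0,-45,0,-10,0,-50,0,-60,0,-50,0,-110,0,-50,0,-160,0]' 0; python3 -m pendant '[0,10,-40,0,0,20,-80,0,0,30,-120,0,0,30,-120,0,0,30,-120,0]'
python3 - <<'E'
from h import *
np.set_printoptions(precision=4,suppress=True)
s=robot.read_state();print(s["time"],s["position"],s["orientation"],s["joint_positions"])
c=robot.read_camera("wrist");save(c,"w2")
for k,z in(("peg_free_seat",.052),("peg_free",.048),("beaker",.177),("tray_lip",.029),("rack",0)):
  for r in robot.pinpoint(k,"wrist")[:2]: print(k,r["conf"],r["location"],atz(c,r["location"],z))
E
```

```text
time: 5.9
position: [0.4782, -0.2206, 0.1901]
orientation: [3.142, 0.001, 0.001]
force: [2.1, -1.0, -0.7]
finger_gap: 0.0723
grip_force: 0.0
time: 6.4
position: [0.479, -0.2509, 0.3088]
orientation: [3.141, 0.0, 0.004]
force: [-0.9, -0.3, -1.5]
finger_gap: 0.0852
grip_force: 0.0
6.4 [ 0.479  -0.2509  0.3088] [3.1407 0.0003 0.0037] [ 0.4488  0.2443 -0.0821  1.6562  0.021   1.2394 -1.2083]
peg_free_seat 0.7 [306.0, 35.5] [ 0.6249 -0.2759  0.052 ]
peg_free 0.75 [308.6, 38.8] [ 0.6224 -0.279   0.048 ]
beaker 0.86 [150.4, 17.2] [ 0.6139 -0.156   0.177 ]
beaker 0.82 [419.4, 235.0] [ 0.4471 -0.3682  0.177 ]
tray_lip 0.87 [257.9, 126.2] [ 0.5304 -0.2215  0.029 ]
rack 0.81 [251.3, 49.7] [ 0.6188 -0.2134  0.    ]
```

View pics/w2.png

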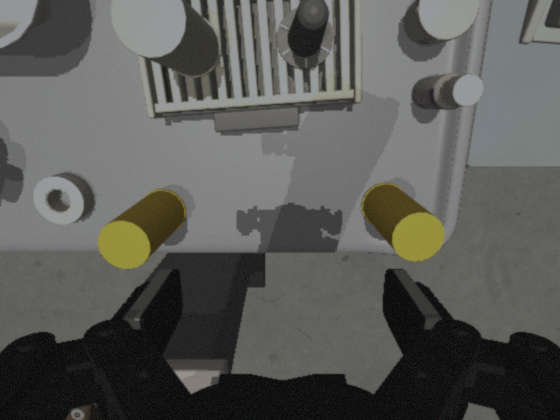

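The tray is home: its lip is against the rack front at (257,126). The free peg's seat is at about (0.624, -0.277). Next is the jar.

```bash
python3 -m pendant '[0,-48,0,-0.14,0,-96,0,-0.28,0,-144,0,-0.42,0,-192,0,-0.56,0,-240,0,-0.70]' 0; python3 -m pendant '[25,-30,0,-0.13,50,-60,0,-0.26,75,-90,0,-0.40,95,-112,0,-0.54,95,-112,0,-0.54]'
python3 - <<'E'
from h import *
np.set_printoptions(precision=4,suppress=True)
s=robot.read_state();print(s["time"],s["position"],s["orientation"],s["joint_positions"])
print(Rn.from_rotvec(s["orientation"]).as_matrix())
c=robot.read_camera("wrist");save(c,"w3")
for k,z in(("jar",.110),("jar_mouth",.03),("tub",0)):
  for r in robot.pinpoint(k,"wrist")[:2]: print(k,r["conf"],r["location"],atz(c,r["location"],z))
for r in robot.masks_of("jar","wrist")[:1]:
    ys,xs=np.where(r["mask"]); print(cv2.minAreaRect(np.c_[xs,ys].astype(np.float32)),xs.min(),xs.max(),ys.min(),ys.max())
print(proj(c,(.470,.112,.110)),proj(c,(.478,.1355,.097)))
E
```

```text
time: 7.2
position: [0.4776, -0.0087, 0.3077]
orientation: [2.948, 1.087, -0.001]
force: [1.5, -0.6, -0.4]
finger_gap: 0.0854
grip_force: 0.0
time: 7.7
position: [0.4777, 0.1412, 0.3077]
orientation: [-2.544, -1.839, -0.001]
force: [-0.0, -1.1, -0.4]
finger_gap: 0.0855
grip_force: 0.0
7.7 [0.4777 0.1412 0.3077] [-2.544  -1.8393 -0.0011] [ 0.028   0.2136 -0.506   1.7231  0.1066  1.2325 -0.8226]
[[ 0.3134  0.9496 -0.0008]
 [ 0.9496 -0.3134  0.0023]
 [ 0.0019 -0.0015 -1.    ]]
jar_mouth 0.62 [290.5, 55.8] [0.5265 0.2618 0.03  ]
((290.3190002441406, 128.57528686523438), (49.51935958862305, 175.1674346923828), 1.8595994710922241) 263 315 41 216
[284.7061 211.7288] [284.8996 185.651 ]
```

View pics/w3.png

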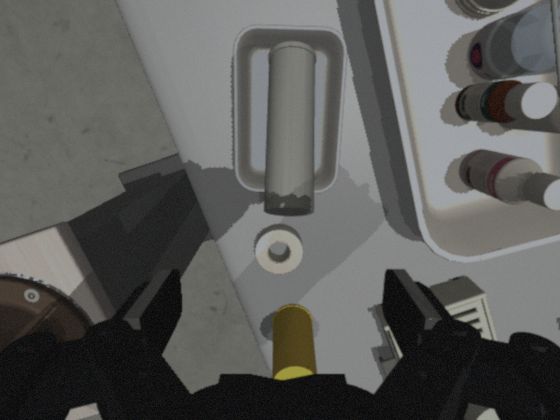

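The jar's base is at about (289,212) and its mouth at (291,45), so the axis is nearly parallel to tool x. It is about 4 px right of my prediction, so I'll shift +6 mm in tool y.

```bash
python3 -m pendant '[-1,3,45,0,-2,6,92,0,-2,6,140,0,-2,6,180,0,-2,6,200,0]'; python3 -m pendant '[0,0,15,0,0,0,30,0,0,0,30,0,0,0,30,0,0,0,30,0]'; python3 -m pendant '[0,0,0,0,0,0,0,0,0,0,0,0,0,0,0,0,0,0,0,0]' 1 20; python3 -m pendant '[0,0,0,0,0,0,0,0,0,0,0,0,0,0,0,0,0,0,0,0]'
```

```text
time: 8.45
position: [0.482, 0.1302, 0.1048]
orientation: [-2.558, -1.822, 0.007]
force: [-0.6, -0.1, 0.8]
finger_gap: 0.0851
grip_force: 0.0
time: 8.95
position: [0.4843, 0.1322, 0.0789]
orientation: [2.557, 1.825, 0.002]
force: [-0.7, -0.2, 1.4]
finger_gap: 0.0857
grip_force: 0.0
time: 9.45
position: [0.4841, 0.1326, 0.0784]
orientation: [2.556, 1.826, 0.001]
force: [-0.0, -0.0, 3.7]
finger_gap: 0.0518
grip_force: 25.4
time: 9.95
position: [0.4841, 0.1326, 0.0784]
orientation: [2.556, 1.826, 0.001]
force: [0.2, -0.1, 5.0]
finger_gap: 0.0516
grip_force: 25.6
```

```bash
python3 -m pendant '[12,0,-20,0,24,0,-40,0,36,0,-60,0,48,0,-80,0,60,0,-100,0]'; python3 -m pendant '[0,0,-25,0,0,0,-50,0,0,0,-75,0,0,0,-100,0,0,0,-125,0]'
python3 - <<'E'
from h import *
c=robot.read_camera("side");save(c,"s4")
cv2.imwrite("pics/s4c.png",cv2.resize(c["color"][130:340,180:460,::-1],(800,600)))
E
```

```text
time: 10.45
position: [0.5021, 0.1886, 0.1778]
orientation: [-2.556, -1.826, 0.005]
force: [0.6, -0.2, -2.0]
finger_gap: 0.0514
grip_force: 26.7
time: 10.95
position: [0.5023, 0.1888, 0.3032]
orientation: [-2.556, -1.826, 0.003]
force: [0.2, 0.2, -2.3]
finger_gap: 0.0518
grip_force: 26.7
```

View pics/s4c.png

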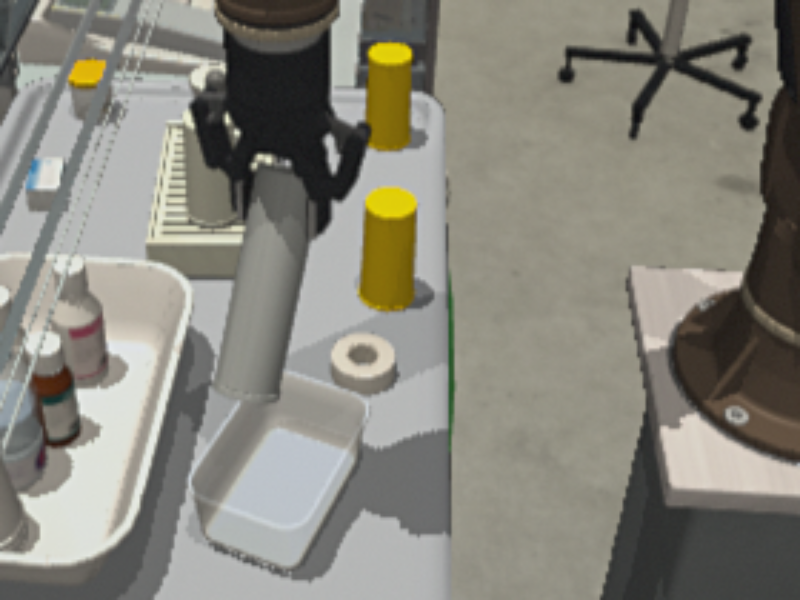

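The jar is held by its base end and has partly swung down, with its mouth at about (245,390) in the crop. I'll measure its tilt.

```bash
cat > tilt.py <<'E'
from h import *
np.set_printoptions(precision=4,suppress=True)
# silhouette tilt: fit (mouth xyz direction) from mask axis in both cameras -> intersect planes
def tilt():
    N=[]
    for n in("scene","side"):
        c=robot.read_camera(n); ms=robot.masks_of("jar",n)
        ys,xs=np.where(ms[0]["mask"])
        vx,vy,x0,y0=cv2.fitLine(np.c_[xs,ys].astype(np.float32),cv2.DIST_L2,0,.01,.01).ravel()
        o,d1=ray(c,(x0,y0));_,d2=ray(c,(x0+30*vx,y0+30*vy)); nn=np.cross(d1,d2);N.append(nn/np.linalg.norm(nn))
        print(n,round(ms[0]["conf"],2),len(xs),(x0,y0),[ (np.round(r["location"],1).tolist(),round(r["conf"],2)) for r in robot.pinpoint("jar_mouth",n)[:2]])
    a=np.cross(*N);a/=np.linalg.norm(a);a*=-np.sign(a[2]);s=robot.read_state()
    R=Rn.from_rotvec(s["orientation"]).as_matrix()
    print("t",s["time"],"pos",s["position"],"axis world",a,"tool",R.T@a,"tilt deg",np.degrees(np.arccos(-a[2])))
tilt()
E
python3 tilt.py
```

```text
scene 0.95 1361 (np.float32(208.61058), np.float32(220.9537)) [([197.5, 243.6], 0.89)]
side 0.65 1832 (np.float32(272.20032), np.float32(230.85043)) [([266.4, 266.4], 0.8)]
t 11.3 pos [0.5023 0.1887 0.3014] axis world [ 0.1241  0.5443 -0.8297] tool [ 0.5568 -0.0572  0.8287] tilt deg 33.93639238880523
```

```bash
python3 -m pendant '[0,0,30,0,0,0,60,0,0,0,90,0,0,0,120,0,0,0,150,0]'; python3 -m pendant '[8,0,0,0,16,0,0,0,24,0,0,0,32,0,0,0,40,0,0,0]';python3 -m pendant '[10,0,0,0,20,0,0,0,30,0,0,0,40,0,0,0,50,0,0,0]'; python3 tilt.py
```

```text
time: 11.8
position: [0.502, 0.1864, 0.1513]
orientation: [2.556, 1.824, -0.008]
force: [-5.4, -13.6, 14.0]
finger_gap: 0.0514
grip_force: 19.7
time: 12.3
position: [0.5152, 0.223, 0.1527]
orientation: [2.556, 1.821, -0.01]
force: [-5.5, -12.9, 18.0]
finger_gap: 0.0497
grip_force: 18.1
time: 12.8
position: [0.5324, 0.2753, 0.1527]
orientation: [-2.556, -1.827, 0.0]
force: [0.6, 0.7, 0.0]
finger_gap: -0.0002
grip_force: 0.0
scene 0.86 1325 (np.float32(231.97359), np.float32(270.86566)) [([202.6, 292.5], 0.78)]
side 0.84 1172 (np.float32(281.92322), np.float32(280.2005)) [([269.2, 312.2], 0.59), ([283.1, 198.9], 0.41)]
t 13.1 pos [0.5322 0.2738 0.1529] axis world [ 0.3444  0.8001 -0.4911] tool [0.8689 0.0662 0.4906] tilt deg 60.584771578098795
```

The jar slipped out and fell back into the tub. The fingers now need opening before I retreat and re-measure.

```bash
python3 -m pendant '[0,0,-45,0,0,0,-90,0,-45,0,-130,0,-90,0,-155,0,-135,0,-155,0]' 0; python3 -m pendant '[0,0,0,0,0,0,0,0,0,0,0,0,0,0,0,0,0,0,0,0]'
python3 - <<'E'
from h import *
np.set_printoptions(precision=4,suppress=True)
c=robot.read_camera("wrist");save(c,"w5")
J={}
for k,z in(("jar",.110),("jar_mouth",.03),("tub",0)):
  for r in robot.pinpoint(k,"wrist")[:2]: print(k,r["conf"],r["location"],atz(c,r["location"],z)); J.setdefault(k,[ray(c,r["location"])])
a=robot.read_camera("scene");b=robot.read_camera("side")
for k in("jar","jar_mouth"):
  for cn,cc in(("scene",a),("side",b)):
    r=robot.pinpoint(k,cn); 
    if r: print(k,cn,r[0]); J.setdefault(k,[]).append(ray(cc,r[0]["location"]))
  print(k,tri(J[k]))
for r in robot.masks_of("jar","wrist")[:1]:
    ys,xs=np.where(r["mask"]); print(cv2.minAreaRect(np.c_[xs,ys].astype(np.float32)),xs.min(),xs.max(),ys.min(),ys.max())
E
```

```text
time: 13.6
position: [0.4907, 0.1514, 0.3106]
orientation: [2.554, 1.827, 0.008]
force: [3.0, -1.0, -0.2]
finger_gap: 0.0722
grip_force: 0.0
time: 14.1
position: [0.4901, 0.1525, 0.307]
orientation: [-2.554, -1.828, 0.001]
force: [0.1, -0.1, -0.2]
finger_gap: 0.0853
grip_force: 0.0
jar 0.81 [276.8, 223.8] [0.4701 0.1133 0.11  ]
jar_mouth 0.92 [281.8, 72.1] [0.5251 0.2589 0.03  ]
jar scene {'location': [262.1, 251.0], 'conf': 0.92}
jar side {'location': [295.9, 252.1], 'conf': 0.86}
jar (array([0.4681, 0.1094, 0.1063]), [np.float64(0.0029448440210668747), np.float64(0.009012921023739363), np.float64(0.007238909791996098)])
jar_mouth scene {'location': [206.5, 290.0], 'conf': 0.72}
jar_mouth side {'location': [267.4, 314.6], 'conf': 0.92}
jar_mouth (array([0.5249, 0.2566, 0.0196]), [np.float64(0.0032392788241463323), np.float64(0.00456138648682007), np.float64(0.0016506822366281796)])
((279.00762939453125, 143.47280883789062), (48.68036651611328, 173.3185272216797), 1.569354772567749) 253 304 57 230
```

View pics/w5.png

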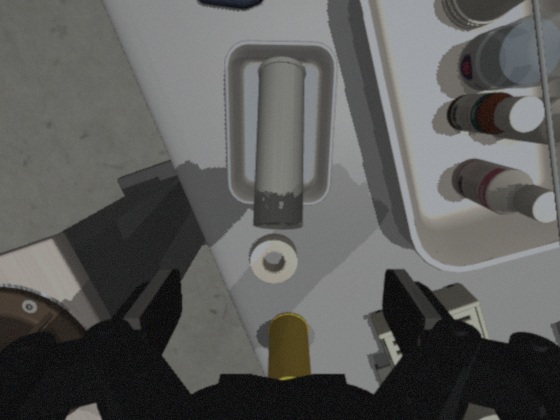

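The jar has settled back almost where it was, resting at base (278,212) and mouth (281,60). I'll regrip, then trace an arc that keeps the mouth inside the tub so its far wall straightens the jar.

```bash
python3 -m pendant '[-10,-3,40,0,-20,-5.5,85,0,-20,-5.5,130,0,-20,-5.5,175,0,-20,-5.5,200,0]'; python3 -m pendant '[0,0,15,0,0,0,29,0,0,0,29,0,0,0,29,0,0,0,29,0]'; python3 -m pendant '[0,0,0,0,0,0,0,0,0,0,0,0,0,0,0,0,0,0,0,0]' 1 20; python3 -m pendant '[2,0,-7,0,4,0,-14,0,11,0,-22,0,20,0,-32,0,29,0,-40,0]'; python3 -m pendant '[11,0,-8,0,21,0,-14,0,33,0,-19,0,45,0,-23,0,45,0,-23,0]'; python3 tilt.py
```

```text
time: 15.15
position: [0.4769, 0.1335, 0.1045]
orientation: [-2.555, -1.825, 0.005]
force: [-0.2, -0.6, 0.1]
finger_gap: 0.0854
grip_force: 0.0
time: 15.65
position: [0.4791, 0.1346, 0.0793]
orientation: [2.556, 1.826, 0.002]
force: [0.1, -0.6, 0.2]
finger_gap: 0.0853
grip_force: 0.0
time: 16.15
position: [0.4788, 0.1347, 0.0789]
orientation: [2.556, 1.826, 0.001]
force: [-0.1, 1.1, 4.7]
finger_gap: 0.0518
grip_force: 23.9
time: 16.65
position: [0.4864, 0.1552, 0.1186]
orientation: [2.556, 1.817, -0.015]
force: [-6.7, -21.4, 10.6]
finger_gap: 0.0515
grip_force: 19.0
time: 17.15
position: [0.5031, 0.2065, 0.1423]
orientation: [-2.554, -1.828, -0.003]
force: [0.9, -0.5, -2.3]
finger_gap: 0.0513
grip_force: 21.5
scene 0.59 933 (np.float32(215.85316), np.float32(269.80063)) [([208.8, 291.6], 0.9)]
side 0.63 1229 (np.float32(275.41333), np.float32(280.98535)) [([271.2, 310.8], 0.76)]
t 17.45 pos [0.5022 0.2041 0.1412] axis world [ 0.0471  0.5361 -0.8428] tool [ 0.5226 -0.1289  0.8428] tilt deg 32.5601876899897
```

```bash
python3 -m pendant '[5,0,0,0,10,0,-1,0,15,0,-2,0,20,0,-3,0,25,0,-3,0]'; python3 -m pendant '[5,0,0,0,10,0,0,0,15,0,0,0,20,0,0,0,25,0,0,0]'; python3 tilt.py; python3 -c "
from h import *
c=robot.read_camera('side');cv2.imwrite('pics/s6.png',cv2.resize(c['color'][150:360,180:460,::-1],(800,600)))"
```

```text
time: 17.95
position: [0.5106, 0.2279, 0.1446]
orientation: [2.556, 1.826, -0.001]
force: [-1.7, -3.9, 0.5]
finger_gap: 0.0516
grip_force: 20.4
time: 18.45
position: [0.5188, 0.2521, 0.1444]
orientation: [-2.556, -1.826, 0.0]
force: [-2.2, -3.4, -0.8]
finger_gap: 0.0514
grip_force: 14.4
scene 0.59 795 (np.float32(209.73082), np.float32(270.05032)) [([208.4, 291.8], 0.92)]
side 0.7 886 (np.float32(270.21558), np.float32(286.98984)) [([272.7, 314.4], 0.84)]
t 18.75 pos [0.5187 0.252  0.1445] axis world [-0.1379  0.3427 -0.9293] tool [ 0.2788 -0.2415  0.9295] tilt deg 21.678240027678534
```

View pics/s6.png

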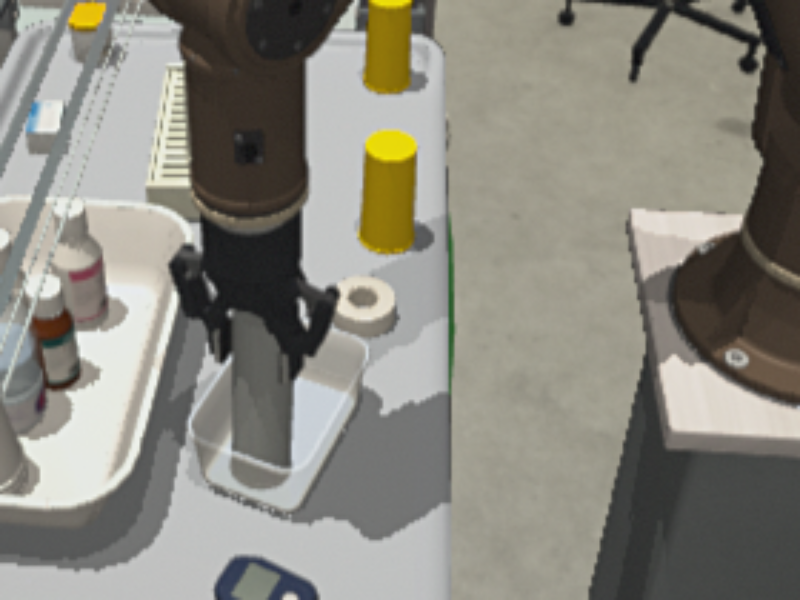

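The jar is in the tub with its mouth against the far wall, and it looks nearly upright (mouth at about (262,478) in the crop). I'll push a little more, then lift and measure with a clear view.

```bash
python3 -m pendant '[4,0,0,0,8,0,0,0,12,0,0,0,15,0,0,0,15,0,0,0]'; python3 -m pendant '[0,0,0,0,0,0,-30,0,0,0,-70,0,0,0,-120,0,0,0,-170,0]' - 30;  python3 -m pendant '[0,0,-10,0,0,0,-30,0,0,0,-30,0,0,0,-30,0,0,0,-30,0]'; python3 tilt.py
```

```text
time: 19.3
position: [0.5238, 0.2667, 0.1446]
orientation: [-2.555, -1.827, -0.001]
force: [0.9, -0.1, -2.6]
finger_gap: 0.0499
grip_force: 10.3
time: 19.8
position: [0.5231, 0.2662, 0.3163]
orientation: [-2.555, -1.827, -0.001]
force: [0.6, 0.9, -1.8]
finger_gap: 0.0458
grip_force: 27.3
time: 20.3
position: [0.5231, 0.2656, 0.3428]
orientation: [-2.556, -1.826, 0.004]
force: [1.1, 0.1, -1.9]
finger_gap: 0.0457
grip_force: 27.4
scene 0.9 1477 (np.float32(199.69466), np.float32(211.42519)) [([202.7, 238.5], 0.56)]
side 0.96 1426 (np.float32(267.24615), np.float32(231.26508)) [([270.5, 257.7], 0.84)]
t 20.6 pos [0.5235 0.2658 0.344 ] axis world [-0.0949  0.1965 -0.9759] tool [ 0.1556 -0.153   0.9759] tilt deg 12.604886497357473
```

Run:
```python
from h import *
np.set_printoptions(precision=4,suppress=True)
s=robot.read_state();R=Rn.from_rotvec(s["orientation"]).as_matrix();p=s["position"]
cs={n:robot.read_camera(n) for n in("scene","side")}
for k in("jar_mouth","jar"):
    rs=[]
    for n,c in cs.items():
        r=robot.pinpoint(k,n)
        if r: rs.append(ray(c,r[0]["location"])); print(k,n,r[0])
    if len(rs)==2:
        X,e=tri(rs); print(k,X,e,"tool",R.T@(X-p))
ims=[]
for n,c in cs.items():
    q=proj(c,p+[0,0,-.05]).astype(int); x0=min(max(q[0]-60,0),440);y0=max(q[1]-75,0); ims.append(cv2.resize(c["color"][y0:y0+150,x0:x0+100,::-1],(400,600),interpolation=cv2.INTER_CUBIC)); print(n,x0,y0)
cv2.imwrite("pics/c7.png",np.hstack(ims))
for r in robot.masks_of("jar","side")[:1]:
    print("side mask width rows",[(y,*(np.where(r["mask"][y])[0][[0,-1]])) for y in range(210,265,8) if r["mask"][y].any()])
```

```text
jar_mouth scene {'location': [199.8, 240.0], 'conf': 0.81}
jar_mouth side {'location': [267.1, 257.2], 'conf': 0.86}
jar_mouth [0.5217 0.2491 0.2081] [np.float64(0.0014692392505021334), np.float64(0.0014692392505019532)] tool [-0.0162  0.0038  0.1358]
jar scene {'location': [194.4, 173.8], 'conf': 0.56}
jar side {'location': [267.2, 187.2], 'conf': 0.73}
jar [0.5175 0.2402 0.3952] [np.float64(0.0011189309430462634), np.float64(0.0011189309430464111)] tool [-0.0261  0.0026 -0.0512]
scene 128 139
side 204 158
side mask width rows [(210, np.int64(256), np.int64(272)), (218, np.int64(256), np.int64(280)), (226, np.int64(257), np.int64(280)), (234, np.int64(257), np.int64(281)), (242, np.int64(257), np.int64(281)), (250, np.int64(257), np.int64(280)), (258, np.int64(257), np.int64(279))]
```

View pics/c7.png

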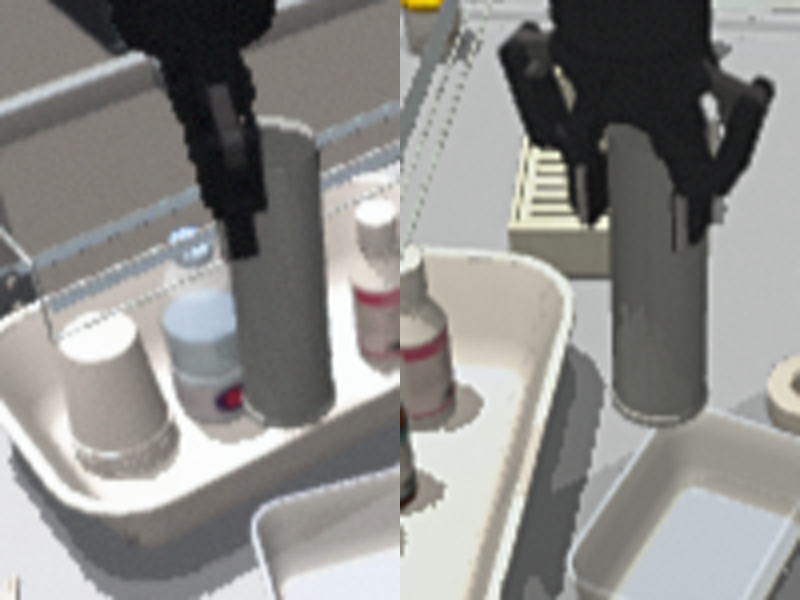

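The jar is nearly upright (about 3°), but only the pad edges hold it, about 20 mm off-centre. Standing it mouth-down on the tub floor and regripping centred is the safer course.

```bash
python3 -m pendant '[-5,0,20,0,-10,0,55,0,-15,0,90,0,-20,0,125,0,-20,0,150,0]'; python3 -m pendant '[0,0,10,0,0,0,20,0,0,0,28,0,0,0,34,0,0,0,38,0]';  python3 -m pendant '[0,0,3,0,0,0,6,0,0,0,9,0,0,0,12,0,0,0,12,0]'
```

```text
time: 21.45
position: [0.5163, 0.2455, 0.1923]
orientation: [2.557, 1.825, -0.003]
force: [-0.4, 0.6, -3.1]
finger_gap: 0.0456
grip_force: 27.4
time: 21.95
position: [0.5174, 0.2472, 0.1567]
orientation: [2.556, 1.826, 0.001]
force: [0.6, 0.4, -2.6]
finger_gap: 0.0456
grip_force: 27.4
time: 22.45
position: [0.5169, 0.2468, 0.1441]
orientation: [-2.556, -1.826, 0.001]
force: [-0.3, -0.7, -2.6]
finger_gap: 0.0459
grip_force: 27.4
```

```bash
python3 -m pendant '[0,0,1.5,0,0,0,3,0,0,0,4.5,0,0,0,6,0,0,0,6,0]'
```

```text
time: 22.95
position: [0.5169, 0.2468, 0.1382]
orientation: [2.556, 1.826, -0.001]
force: [-0.0, 0.7, -2.4]
finger_gap: 0.0456
grip_force: 27.4
```

```bash
python3 -m pendant '[0,0,1,0,0,0,2,0,0,0,3,0,0,0,4,0,0,0,4,0]'; python3 -m pendant '[0,0,1,0,0,0,2,0,0,0,3,0,0,0,3,0,0,0,3,0]'
```

```text
time: 23.45
position: [0.517, 0.2468, 0.1343]
orientation: [2.556, 1.826, -0.0]
force: [-1.0, 0.1, -2.8]
finger_gap: 0.0455
grip_force: 27.4
time: 23.95
position: [0.5171, 0.2469, 0.1315]
orientation: [2.556, 1.826, -0.0]
force: [-0.2, -0.3, -2.4]
finger_gap: 0.0458
grip_force: 27.4
```

```bash
python3 -m pendant '[0,0,1.5,0,0,0,3,0,0,0,4.5,0,0,0,6,0,0,0,6,0]'; python3 tilt.py
```

```text
time: 24.45
position: [0.5202, 0.2504, 0.129]
orientation: [-2.555, -1.828, -0.015]
force: [0.6, 3.4, 17.2]
finger_gap: 0.038
grip_force: 22.7
scene 0.78 869 (np.float32(216.3809), np.float32(267.229)) [([216.5, 295.8], 0.71)]
side 0.79 789 (np.float32(272.7275), np.float32(290.2573)) [([275.5, 310.9], 0.82)]
t 24.75 pos [0.5201 0.2503 0.129 ] axis world [-0.1193  0.2439 -0.9624] tool [ 0.1847 -0.197   0.9629] tilt deg 15.751592384727244
```

```bash
python3 -m pendant '[0,0,-5,0,0,0,-5,0,0,0,-5,0,0,0,-5,0,0,0,-5,0]' 0; python3 -m pendant '[0,0,-40,0,0,0,-90,0,-10,0,-140,0,-40,0,-180,0,-70,0,-200,0]'
python3 - <<'E'
from h import *
np.set_printoptions(precision=4,suppress=True)
s=robot.read_state();R=Rn.from_rotvec(s["orientation"]).as_matrix();p=s["position"];print(s["time"],p)
cs={n:robot.read_camera(n) for n in("scene","side","wrist")}
for k in("jar_mouth","jar"):
    rs=[]
    for n,c in cs.items():
        r=robot.pinpoint(k,n)
        if r: rs.append(ray(c,r[0]["location"])); print(k,n,r[0], atz(c,r[0]["location"],.183 if k=="jar" else .003))
    if len(rs)>1:
        X,e=tri(rs); print(k,X,e,"tool",R.T@(X-p))
ims=[]
for n in("scene","wrist"):
    ims.append(cv2.resize(cs[n]["color"][:,:,::-1] if n=="wrist" else cs[n]["color"][170:350,120:360,::-1],(400,300)))
cv2.imwrite("pics/c8.png",np.hstack(ims))
E
```

```text
time: 25.25
position: [0.5168, 0.2466, 0.1301]
orientation: [-2.556, -1.826, 0.001]
force: [-0.3, 0.7, 0.3]
finger_gap: 0.0858
grip_force: 0.0
time: 25.75
position: [0.4948, 0.1813, 0.334]
orientation: [2.554, 1.828, 0.007]
force: [0.9, -0.3, -0.1]
finger_gap: 0.0852
grip_force: 0.0
25.75 [0.4948 0.1813 0.334 ]
jar_mouth scene {'location': [217.4, 289.8], 'conf': 0.83} [0.5174 0.2231 0.003 ]
jar_mouth side {'location': [275.7, 310.2], 'conf': 0.97} [0.5081 0.2294 0.003 ]
jar_mouth [0.5097 0.2291 0.0086] [np.float64(0.0042370155610963675), np.float64(0.004237015561096301)] tool [ 0.049  -0.0023  0.3255]
jar scene {'location': [211.1, 244.8], 'conf': 0.86} [0.5122 0.2269 0.183 ]
jar side {'location': [271.9, 258.2], 'conf': 0.67} [0.5146 0.224  0.183 ]
jar wrist {'location': [280.8, 127.8], 'conf': 0.59} [0.5134 0.232  0.183 ]
jar [0.5127 0.2294 0.186 ] [np.float64(0.00289206798620805), np.float64(0.002150438786441774), np.float64(0.002804999233527695)] tool [0.0509 0.0009 0.1481]
```

View pics/c8.png

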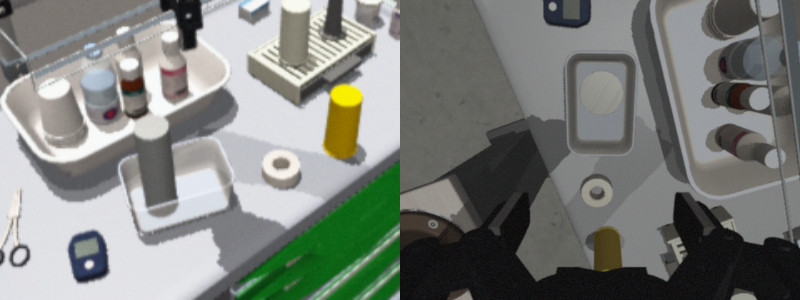

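The jar now stands upright, mouth-down, in the tub at about (0.513, 0.229). I'll regrip it centred.

```bash
python3 -m pendant '[25,0,0,0,50,0.5,30,0,50,0.5,75,0,50,0.5,120,0,50,0.5,165,0]' 0; python3 -m pendant '[0,0,20,0,0,0,36,0,0,0,38,0,0,0,38,0,0,0,38,0]'; python3 -m pendant '[0,0,0,0,0,0,0,0,0,0,0,0,0,0,0,0,0,0,0,0]' 1 45; python3 -m pendant '[0,0,-10,0,0,0,-30,0,0,0,-65,0,0,0,-110,0,0,0,-160,0]'; python3 -m pendant '[0,0,-30,0,0,0,-50,0,0,0,-60,0,0,0,-60,0,0,0,-60,0]'
```

```text
time: 26.7
position: [0.5105, 0.2286, 0.1632]
orientation: [-2.554, -1.828, 0.001]
force: [1.6, 0.0, -0.1]
finger_gap: 0.0852
grip_force: 0.0
time: 27.2
position: [0.5115, 0.2285, 0.1283]
orientation: [2.556, 1.827, 0.002]
force: [0.0, -0.3, 0.0]
finger_gap: 0.0852
grip_force: 0.0
time: 27.7
position: [0.5121, 0.228, 0.1285]
orientation: [2.556, 1.825, 0.004]
force: [1.1, -0.9, 5.4]
finger_gap: 0.0515
grip_force: 44.2
time: 28.2
position: [0.5096, 0.2273, 0.2885]
orientation: [-2.555, -1.826, 0.005]
force: [2.5, 0.7, -2.6]
finger_gap: 0.0512
grip_force: 44.4
time: 28.7
position: [0.5105, 0.2275, 0.3462]
orientation: [-2.556, -1.826, 0.003]
force: [0.0, -0.5, -2.9]
finger_gap: 0.0518
grip_force: 44.4
```

```bash
python3 -m pendant '[-15,9,0,0,-45,27,0,0,-82,48,0,0,-120,71,0,0,-158,93,0,0]'; python3 -m pendant '[-38,22,0,0,-76,45,0,0,-114,67,0,0,-152,90,0,0,-190,112,0,0]'; python3 -m pendant '[-36,21,0,0,-64,38,0,0,-84,50,0,0,-97,58,0,0,-97,58,0,0]'
cat > m.py <<'E'
from h import *
np.set_printoptions(precision=4,suppress=True)
s=robot.read_state();R=Rn.from_rotvec(s["orientation"]).as_matrix();p=s["position"];print(s["time"],p,s["joint_positions"])
cs={n:robot.read_camera(n) for n in("scene","side")}
for k in("jar_mouth","jar","peg_free_seat"):
    rs=[]
    for n,c in cs.items():
        r=robot.pinpoint(k,n)
        if r: rs.append(ray(c,r[0]["location"])); print(k,n,r[0],proj(c,p))
    if len(rs)>1:
        X,e=tri(rs); print(k,X,e,"tool",R.T@(X-p))
cv2.imwrite("pics/m%d.png"%(s["time"]*100),np.hstack([cv2.resize(c["color"][130:280,200:400,::-1],(400,300)) for c in cs.values()]))
E
python3 m.py; python3 tilt.py
```

```text
time: 29.2
position: [0.5472, 0.0464, 0.3457]
orientation: [-2.555, -1.826, 0.004]
force: [1.0, 0.4, -2.8]
finger_gap: 0.0516
grip_force: 44.5
time: 29.7
position: [0.5916, -0.1696, 0.3455]
orientation: [-2.554, -1.825, 0.003]
force: [0.6, -0.1, -2.6]
finger_gap: 0.0515
grip_force: 44.4
time: 30.2
position: [0.6149, -0.2807, 0.3453]
orientation: [-2.557, -1.821, 0.004]
force: [-0.8, -0.4, -2.8]
finger_gap: 0.0514
grip_force: 44.5
30.2 [ 0.6149 -0.2807  0.3453] [ 0.4947  0.483  -0.2468  1.2251  0.1153  1.4499 -0.0721]
jar_mouth scene {'location': [326.5, 149.3], 'conf': 0.89} [330.3949 108.9697]
jar_mouth side {'location': [256.2, 136.9], 'conf': 0.89} [255.1961  99.7654]
jar_mouth [ 0.6173 -0.2872  0.2099] [np.float64(0.005318625389011839), np.float64(0.005318625389011933)] tool [-0.0053  0.0048  0.1355]
jar scene {'location': [332.6, 89.0], 'conf': 0.78} [330.3949 108.9697]
jar side {'location': [256.1, 84.0], 'conf': 0.89} [255.1961  99.7654]
jar [ 0.6095 -0.273   0.4042] [np.float64(0.005774514452961692), np.float64(0.005774514452961743)] tool [ 0.0054 -0.0078 -0.0588]
peg_free_seat scene {'location': [322.3, 187.1], 'conf': 0.75} [330.3949 108.9697]
peg_free_seat side {'location': [253.4, 179.4], 'conf': 0.4} [255.1961  99.7654]
peg_free_seat [ 0.6393 -0.3134  0.0302] [np.float64(0.0020820531915059313), np.float64(0.0020820531915058454)] tool [-0.0227  0.0346  0.315 ]
scene 0.95 931 (np.float32(326.66916), np.float32(121.14393)) [([327.2, 148.1], 0.59)]
side 0.76 963 (np.float32(254.50467), np.float32(111.36345)) [([258.3, 136.5], 0.59)]
t 30.9 pos [ 0.6156 -0.2783  0.3476] axis world [-0.0046 -0.1095 -0.994 ] tool [-0.105  0.031  0.994] tilt deg 6.290954096008214
```

```bash
cat > fit.py <<'E'
from h import *
from scipy.optimize import minimize
np.set_printoptions(precision=4,suppress=True)
th=np.linspace(0,2*np.pi,32,endpoint=False)
def ring(c,o,a,r):
    u=np.cross(a,[1,0,0]);u/=np.linalg.norm(u);v=np.cross(a,u)
    return [proj(c,o+r*(np.cos(t)*u+np.sin(t)*v)) for t in th]
def hull(c,o,a,rs):
    p=np.array(sum([ring(c,o+a*h,a,r) for h,r in rs],[]),np.float32)*16
    m=np.zeros((420,560),np.uint8);cv2.fillPoly(m,[np.int32(cv2.convexHull(p)).reshape(-1,1,2)],255,cv2.LINE_AA,4);return m/255.
if __name__=="__main__":
    s=robot.read_state();R=Rn.from_rotvec(s["orientation"]).as_matrix();p=s["position"]
    D=[]
    for n in("scene","side"):
        c=robot.read_camera(n);m=robot.masks_of("jar",n)[0]["mask"].astype(float)
        lim=int(proj(c,p+[0,0,.0])[1])+4
        m[:lim]=0; D.append((c,m,lim))
    def cost(q):
        o=p+q[:3]*.001;t=q[3:]*.01;a=np.array([-t[0],-t[1],1.]);a/=np.linalg.norm(a);e=0
        for c,m,l in D:
            h=np.maximum(hull(c,o,a,[(0,.0275),(.006,.0275)]),hull(c,o,a,[(0,.026),(.17,.026)]));h[:l]=0;e+=((h-m)**2).sum()
        return e
    b=min((minimize(cost,x0,method="Nelder-Mead",options=dict(initial_simplex=np.array([x0]+[np.array(x0)+d for d in np.eye(5)*[8,8,8,5,5]]),maxiter=400)) for x0 in([0,0,-125,0,0],[3,-5,-130,0,-5])),key=lambda r:r.fun)
    print("t",s["time"],"TCP",p,"mouth",p+b.x[:3]*.001,"tilt world x,y (rad, mouth dir)",b.x[3:]*.01,"cost",b.fun,"of",sum(m.sum() for _,m,_ in D))
E
cat > peg.py <<'E'
from fit import *
D=[]
for n in("scene","side"):
    c=robot.read_camera(n);im=cv2.imread(f"pics/a_{n}.png").astype(float).max(2)
    D.append((n,c,im))
n,c,im=D[0]
for z in(.07,.09,.11,.13,.15):
    q=proj(c,(.6245,-.2765,z));r=int(round(q[1]));x=int(q[0]);w=im[r,x-16:x+17];k=np.where(w<95)[0]+x-16
    print("z",z,"pred",q,"dark",k.min() if len(k) else None,k.max() if len(k) else None)
n,c,im=D[1];q=proj(c,(.6245,-.2765,.16));x,y=q.astype(int);print("side tip pred",q);print(im[y-8:y+12,x-12:x+13].astype(int))
E
python3 fit.py; python3 peg.py
```

```text
t 30.9 TCP [ 0.6156 -0.2783  0.3476] mouth [ 0.6193 -0.2799  0.2234] tilt world x,y (rad, mouth dir) [0.0121 0.0102] cost 97.78614379084969 of 1254.0
z 0.07 pred [319.1238 183.2638] dark 315 324
z 0.09 pred [319.6293 178.4978] dark 316 324
z 0.11 pred [320.1449 173.6374] dark 317 324
z 0.13 pred [320.6708 168.6798] dark 318 324
z 0.15 pred [321.2073 163.622 ] dark 316 318
side tip pred [254.6476 153.6075]
[[ 98  98  98  97  96  97  97  97  96  97  96  97 100 107 111 113 123 136
  138 129 121  73 148 189 187]
 [ 92  94  97  97  98  97  98  99  96  97  99  98  99  98  96  98 102 111
  128 130  98  95 186 199 196]
 [ 94  97  90  91  92  92  95  96  98  96  98  97  99  98  99  97  96  99
  105 105  79 144 198 199 191]
 [150 148 111 109  99  94  94  91  92  95  94  98  96  96  98  99  99  98
   95  90  86 188 199 198 189]
 [182 191 182 184 179 150 126 108  93  94  96  91  95  95  94  95  96  97
   93  85 108 197 199 196 175]
 [197 201 205 203 204 191 188 183 166 151 150 111 111 100  96  98  94  93
   89  92 154 200 200 192 140]
 [173 185 199 202 209 207 206 207 197 195 194 177 176 175 148
[... 709 characters left out ...]
19 176  74  78  80  82  78  74  61 125
  227 216 143 165 167 176 183]
 [176 178 178 173 135 168 218 221 225 179  70  60  64  65  62  57  52  98
  204 140 115 172 174 174 179]
 [150 170 173 182 142 110 143 169 223 182  74  59  62  63  60  56  49  71
  145  99 132 179 179 178 176]
 [148 158 162 168 151 108  89 116 174 132  63  59  65  65  61  56  53  58
  107 102 149 182 180 177 148]
 [154 154 154 157 154 120  88 101 128  99  60  61  62  62  62  57  52  56
   92 100 142 162 163 161 148]
 [159 159 157 158 157 137 105 109 103  95  59  60  61  62  59  57  55  56
   86  96 137 156 154 154 154]
 [177 177 177 177 178 170 115 113 111  99  58  57  57  56  54  52  52  52
   77  96 146 166 164 162 161]]
```

```bash
python3 -m pendant '[2,1,5,0,4.5,2.5,20,0,4.5,2.5,38,0,4.5,2.5,52,0,4.5,2.5,55,0]'; python3 -m pendant '[0,0,0,0,0,0,0,0,0,0,0,0,0,0,0,0,0,0,0,0]'; python3 fit.py
```

```text
time: 31.7
position: [0.6185, -0.2747, 0.2902]
orientation: [-2.554, -1.825, 0.003]
force: [-0.3, -0.5, -2.2]
finger_gap: 0.0519
grip_force: 44.4
time: 32.2
position: [0.6196, -0.275, 0.293]
orientation: [2.556, 1.826, 0.001]
force: [0.5, 0.4, -2.2]
finger_gap: 0.0518
grip_force: 44.4
t 32.2 TCP [ 0.6196 -0.275   0.293 ] mouth [ 0.6246 -0.2792  0.1665] tilt world x,y (rad, mouth dir) [ 0.0311 -0.0513] cost 89.41516339869281 of 1195.0
```

```bash
python3 -m pendant '[0.5,-1,10,0,0.5,-1,20,0,0.5,-1,30,0,0.5,-1,40,0,0.5,-1,50,0]'; python3 -m pendant '[0,0,10,0,0,0,20,0,0,0,30,0,0,0,40,0,0,0,48,0]'
```

```text
time: 32.9
position: [0.6184, -0.2741, 0.2412]
orientation: [-2.556, -1.826, 0.001]
force: [-0.1, -0.6, -2.2]
finger_gap: 0.0516
grip_force: 44.5
time: 33.4
position: [0.6185, -0.2741, 0.1935]
orientation: [-2.556, -1.826, 0.001]
force: [-0.1, -0.4, -2.4]
finger_gap: 0.0513
grip_force: 44.5
```

No contact so far, and the mouth is about 17 mm above the seat. I'll slow down.

```bash
python3 -m pendant '[0,0,2.5,0,0,0,5,0,0,0,7.5,0,0,0,10,0,0,0,11,0]'; python3 -m pendant '[0,0,1,0,0,0,2,0,0,0,3,0,0,0,4,0,0,0,4,0]'
```

```text
time: 33.9
position: [0.6187, -0.2742, 0.1835]
orientation: [2.556, 1.826, -0.0]
force: [-0.4, -0.2, -2.3]
finger_gap: 0.0515
grip_force: 44.5
time: 34.4
position: [0.6186, -0.2741, 0.1793]
orientation: [-2.556, -1.826, 0.0]
force: [0.3, 0.6, -2.7]
finger_gap: 0.0513
grip_force: 44.5
```

```bash
python3 -m pendant '[0,0,0.8,0,0,0,1.6,0,0,0,2.4,0,0,0,3,0,0,0,3,0]'; python3 fit.py
```

```text
time: 34.9
position: [0.619, -0.2742, 0.1784]
orientation: [2.555, 1.825, 0.001]
force: [-2.7, 0.6, 11.3]
finger_gap: 0.0515
grip_force: 44.9
t 34.9 TCP [ 0.619  -0.2742  0.1784] mouth [ 0.6161 -0.2688  0.0665] tilt world x,y (rad, mouth dir) [-0.0243  0.0165] cost 273.8192387543253 of 787.0
```

Contact is at the seat height (mouth about 0.053). Hold, release, and retreat straight up.

```bash
python3 -m pendant '[0,0,-1,0,0,0,-1,0,0,0,-1,0,0,0,-1,0,0,0,-1,0]'; python3 -m pendant '[0,0,0,0,0,0,0,0,0,0,0,0,0,0,0,0,0,0,0,0]' 0; python3 -m pendant '[0,0,-15,0,0,0,-50,0,0,0,-90,0,0,0,-130,0,0,0,-150,0]'
python3 - <<'E'
from h import *
from fit import hull
np.set_printoptions(precision=4,suppress=True)
for n in("scene","side"):
    c=robot.read_camera(n)
    for k,z in(("jar",.232),("beaker",.177),("tray_lip",.029)):
        print(n,k,[(np.round(r["location"],1).tolist(),round(r["conf"],2),atz(c,r["location"],z)) for r in robot.pinpoint(k,n)[:2]])
    m=robot.masks_of("jar",n)[0]["mask"].astype(float)
    h=lambda a,z:hull(c,np.array([.623,-.2765,.052+z]),np.array(a)/np.linalg.norm(a),[(0,.026),(.18,.026)])
    print("IoU",[(g,round(float((np.minimum(m,q).sum()/np.maximum(m,q).sum())),3)) for g,q in((z,h([0,0,1],z)) for z in(0,.006,.012))])
E
```

```text
time: 35.6
position: [0.6189, -0.2742, 0.1784]
orientation: [2.556, 1.826, 0.001]
force: [-1.8, 1.0, 7.0]
finger_gap: 0.0514
grip_force: 44.8
time: 36.1
position: [0.6187, -0.2741, 0.1774]
orientation: [-2.556, -1.826, 0.0]
force: [-1.0, 0.2, 0.8]
finger_gap: 0.085
grip_force: 0.0
time: 36.6
position: [0.6198, -0.2743, 0.3332]
orientation: [2.552, 1.823, 0.006]
force: [0.8, 0.8, -0.9]
finger_gap: 0.0855
grip_force: 0.0
scene jar [([323.9, 142.3], 0.98, array([ 0.6214, -0.275 ,  0.232 ]))]
scene beaker [([327.0, 228.1], 0.97, array([ 0.3766, -0.0375,  0.177 ])), ([294.9, 172.7], 0.65, array([ 0.6135, -0.1456,  0.177 ]))]
scene tray_lip [([327.9, 215.3], 0.9, array([ 0.5189, -0.2139,  0.029 ]))]
IoU [(0, 0.839), (0.006, 0.808), (0.012, 0.763)]
side jar [([252.2, 205.6], 0.74, array([0.5772, 0.0916, 0.232 ])), ([256.0, 132.9], 0.65, array([ 0.6179, -0.2836,  0.232 ]))]
side beaker [([315.3, 203.9], 0.92, array([0.42  , 0.0002, 0.177 ])), ([314.9, 146.4], 0.77, array([ 0.4302, -0.3076,  0.177 ]))]
side tray_lip [([283.5, 200.2], 0.51, array([ 0.5248, -0.2056,  0.029 ]))]
IoU [(0, 0.623), (0.006, 0.615), (0.012, 0.611)]
```

```bash
python3 -c "
from rig import robot
print(robot.job_done())"
```

```text
the job is handed in; nothing more can be done
None
```

I handed the job in at about 37 s with the drip tray pushed against its stop and the jar upside down on the free peg, lowered to contact and then released. My last camera check put the jar upright and fully seated, and nothing else appeared disturbed. On the way the jar slipped from the grip once and fell back into the tub, and I regripped it; I don't have the judged result.

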